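# Hang a carved plaque on the stall's turning display rack

## Task

First turn the display rack anticlockwise (seen from above) by its empty hook until the rack comes gently up against its stop. Then take the upright plaque with the square opening out of its slotted holder, pass the opening over the hook's upturned end, slide the plaque right back against the hook's collar, and leave it hanging there with the rack still against its stop. Turn, feel and push gently, never with more than about 20 N on the rack, and leave the other goods alone.

Things in the scene. Friction and masses are not known exactly. Their poses are not given: they have to be found in the camera images.
- rack: Turning rack: wooden hub (radius 20 mm) with 4 hooks at right angles. Origin on its axis at the nominal hook height, 170 mm over the table; z up; -x points out along the EMPTY hook. The other hooks (+x, +y, -y) carry fixed ornaments 8 mm thick, 79 mm from the axis, up to 68 mm wide, 22 mm above to 72 mm below the hooks. Nothing is over 25 mm above the origin. Never load it above 20 N.
- hook_root (a point): Nominal place where the empty hook leaves its collar, 75 mm from the axis (axes as the rack's). The collar is a disc of radius 16 mm, outer face here. The hook is a 6 mm round bar along -x, rising 5 mm by 118 mm from the axis, then turned up. The hook is clamped by hand: the whole of it sits up to 10 mm higher or lower than nominal, which no pose tells. Feel or see it. It holds at 20 N.
- hook_end (a point): Nominal top of the empty hook's upturned end, 120 mm from the axis, 19 mm above the centre line of the bar at the collar (the real one is up to 10 mm higher or lower, with the whole hook). The tip is round, 6 mm thick.
- stand: Fixed stand: dark base disc, radius 80 mm, 22 mm high, steel post. Origin on the axis at the table. When the rack is against its stop its axes and the stand's agree (empty hook along the stand's -x); it starts 1.2 to 2.3 rad clockwise of that. The stop is rigid, felt as a sudden rise of force. The rack turns with steady friction, 0.12 N m (1 to 2 N at the hook), and stays where left.
- plaque_mid (a point): Centre of the plaque to hang: flat dark wooden board, upright, 8 mm thick (x), 56 wide (y), 100 tall (z up), about 40 g. A square 24 x 24 mm opening goes through along x, its centre 26 mm above this point. Front and back alike. It stands loose in a 10 mm slot of a fixed holder 56 x 84 x 30 mm; the top 78 mm are free. Grasp its two narrow side edges, beside the opening.
- plaque: The same plaque, origin at the middle of its lower edge.
- disc: A round ornament, 72 mm disc on a straight foot, 96 mm tall, without an opening, standing in the other, identical holder. Leave alone.
- bangle: Loose dark wooden bangle, 76 mm across, 16 mm high, lying flat. Leave alone.
- bangle2: Loose pale wooden bangle, 72 mm across, 22 mm high, lying flat. Leave alone.
- carved_box: Small carved wooden box, 79 x 59 x 55 mm. Leave alone.
- jar: Amber jar, 56 mm across, 70 mm high. Leave alone.
- bowl: Terracotta bowl, 120 mm across, 50 mm high. Leave alone.
Things that resemble listed ones, but are neither listed nor needed, are in the scene too. Leave any green look-alike of the stand alone.

How it is judged (in metres and radians):
On the way, in this order (a step that is already met when the one before it is completed fails the run):
1. the rack is turned up against its stop while the plaque still stands in its holder (angle between the x axis of rack and the x axis of stand, either way round below 0.035 rad and distance of plaque_mid from where it was at the start of the episode below 0.03 m), for 0.3 s.
2. the plaque's opening is over the empty hook (x of plaque_mid in the frame of rack between -0.118 and -0.07 m and y of plaque_mid in the frame of rack between -0.014 and 0.014 m and z of plaque_mid in the frame of rack between -0.05 and -0.012 m), for 0.2 s.
At the end, for the whole second after the job is handed in: The plaque hangs at rest on the formerly empty hook, upright within 0.2 rad, its centre 72 to 87 mm from the axis (79 = on the collar), within 14 mm sideways and 20 to 50 mm below the rack's origin, borne by the rack; the rack is within 0.035 rad of its stop (angle between the x axis of rack and the x axis of stand, either way round below 0.035 rad and x of plaque_mid in the frame of rack between -0.087 and -0.072 m and y of plaque_mid in the frame of rack between -0.014 and 0.014 m and z of plaque_mid in the frame of rack between -0.05 and -0.02 m and angle between plaque's own z axis and vertical below 0.2 rad and linear speed of plaque below 0.03 m/s and contact force between plaque and rack above 0.1 N); the robot touches nothing.
It fails at once if the rack or its hook is pressed, pushed or struck with more than 20 N (contact force between rack and anything else above 20 N).
It fails at once if other goods are disturbed (moved more than 20 mm) (distance of any of disc, bangle, bangle2, carved_box, jar, bowl from where it was at the start of the episode above 0.02 m).
It also fails if it takes over 72 s, if anything falls off the work surface, if the arm or the gripper's body presses on something with over 40 N, if the wrist force passes 120 N, or if a joint passes its speed limit or range.

## Robot

A 7-joint arm with a two-finger parallel gripper is mounted at the origin on the work surface. World frame = base frame: x ahead of the robot, y to its left, z up, the work surface at z = 0. Lengths are in m, angles in degrees, forces in N, time in s.
With the tool pointing down it reaches from about 0.4 to 0.85 m from the base axis. Payload 10.4 kg.
Tool frame: the origin (TCP) lies between the finger pads; the fingertips stand 17 mm ahead of it and the grasp point (between the pads) lies 2 mm behind it; z points along the fingers, y is the line along which they close (so a half turn about z gives the same grasp; the last joint's range is limited). The gripper opens to 85 mm and grips with 20 to 120 N. Pads are 22 mm wide; open, the fingers measure 114 mm over their backs; the gripper's body (76 mm by 85 mm) begins 54 mm behind the grasp point. The pads swing forward as they close: fully open they stand 13 mm farther back than shut.
Start: joints at [-77.727, 19.034, -3.707, 83.658, 1.238, 77.344, -5.071], TCP at [0.147, 0.608, 0.248] pointing down, gripper open.
Joint ranges: [-148.97, 148.97], [-28.65, 121.19], [-84.17, 76.75], [9.2, 138.47], [-72.65, 252.65], [3.7, 117.97], [-149.18, 149.18]. Speed limits (degrees/s): [127.2, 127.2, 159.86, 159.86, 180, 180, 180].

## Interface

Orientations are given as [roll, pitch, yaw] about the fixed x, y, z axes, in that order (R = Rz(yaw) Ry(pitch) Rx(roll)).
In Python, from rig import get_state, snapshot, get_calibration, job_done, boxes_of, regions_of, pinpoint gives the robot as it stands.
- The arm moves only by the shell command python3 -m handwheel 'ROWS' [OPENING] [FORCE]. ROWS is text: rows parted by semicolons, each of 4 numbers parted by spaces: the shift along the tool's x, y, z in mm, then the turn about the tool's z in rad. A call has 1 to 5 rows; each row shifts and turns the commanded pose from where the row before left it, along the tool's axes as they then stand; what a row does not reach is not made up. A row lasts 1/10 s, in which the tool goes at most 50 mm and 8.59 degrees, less where a joint would pass 70% of its speed; a pose out of reach is approached as far as the arm can. A call is refused whole if a number of a shift passes 50 or a number of a turn 0.15, either way. A call with a gripper value outside its range is refused whole. OPENING is the finger opening in mm, from 0 to 85.4, set as the call begins (- or left out, the last holds). The fingers move at their own pace and stop on an object; FORCE is the grip in N (left out, the last holds). Time passes only in rows, so rows that do not move let the fingers close. It gives the time, the measured TCP pose, the force, the opening and the grip force at its end, in the units of the state.
- get_state(): the state, without advancing time (a new reading comes with each control period).
- snapshot(name): name is "side" or "top" or "wrist"; returns the picture (384x512x3 uint8, blue, green, red); there is no depth.
- get_calibration(name): a dict with "camera_matrix" (3x3 intrinsics, pixels), "R" (3x3) and "t" (3): a world point X has camera coordinates R X + t. Camera axes: x right, y down, z forward; pixel columns grow to the right and rows downward; lengths in m; the calibration is good to about 2 mm. The wrist camera is an equidistant fisheye: a pixel r from the principal point sees the ray r / f radians off the axis. A picture is of the moment at which its call begins: read the wrist's pose just before it. get_calibration takes no time and is no camera call; for the wrist camera it gives the pose at the moment of the call.
- job_done(): hands the job in; it is judged then, once.
Trained networks look in the newest picture that a camera, given by its name, has taken for a name from the list of things; names that differ only in an ending like _2 or _b are one class to them, and where a whole thing is asked for, a point or a joint stands for the part that bears it (a point fixed in the world has none). Each returns a list of dicts, best first, with "conf" (0 to 1); they miss things now and then, are a little off and sometimes report something else, mostly with a low value. They report only what shows in the picture. A call takes as long as a camera call. They do not tell look-alikes from the thing itself.
- boxes_of(query, camera): "bbox" ([left, top, right, bottom] in pixels, round what is visible of it).
- regions_of(query, camera): "region" (384x512 bool, what is visible of it) and "bbox" ([left, top, right, bottom] in pixels, round what is visible of it).
- pinpoint(query, camera): "xy" ([column, row] in pixels: a listed point, or the origin of a listed thing).
The state is a dict: "clock": time; "q": joint angles; "joint_velocities": joint speeds; "tau": joint torques, N m; "ee_pos": TCP position; "ee_rot": TCP orientation; "contact_force": force on the tool from outside, world axes, zero at the start; "torque": the same for the moment, N m; "finger_gap": finger opening in m; "gripper_force": force on a finger pad.
Only numpy, scipy, OpenCV 4.12 (cv2) and the standard library are available. Lean on these libraries where they do the work, as an engineer would, in place of code of your own. Each camera call takes 0.05 s, during which the arm holds its last target. There are 200 camera calls.

## Working session

There is one attempt and no reset: what is moved stays moved. The work goes in short steps, Python scripts to look and compute and a shell command to move; the robot and the scene stay as the last step left them, time stands still between calls to the robot, and variables do not carry over. Pictures are saved under pics/ and viewed, at most 10 in all, crops included, and the job is handed in when it is done.

```bash
ls; mkdir -p pics
cat > h.py <<'E'
import numpy as np, cv2, json
from rig import *
from scipy.spatial.transform import Rotation as Ro
def ray(cam,xy,cal=None):
    c=cal or get_calibration(cam); K=np.array(c["camera_matrix"]);R=np.array(c["R"]);t=np.array(c["t"])
    u=(xy[0]-K[0,2])/K[0,0]; v=(xy[1]-K[1,2])/K[1,1]
    if cam=="wrist":
        r=np.hypot(u,v); d=np.array([u/r*np.sin(r),v/r*np.sin(r),np.cos(r)]) if r>1e-9 else np.array([0,0,1.])
    else: d=np.array([u,v,1.])
    d=R.T@d; return -R.T@t, d/np.linalg.norm(d)
def atz(cam,xy,z,cal=None):
    o,d=ray(cam,xy,cal); return o+d*(z-o[2])/d[2]
def tri(rs):
    A=sum(np.eye(3)-np.outer(d,d) for o,d in rs); b=sum((np.eye(3)-np.outer(d,d))@o for o,d in rs)
    p=np.linalg.solve(A,b); return p,[round(float(np.linalg.norm(np.cross(p-o,d)))*1000,1) for o,d in rs]
def proj(cam,X,cal=None):
    c=cal or get_calibration(cam); K=np.array(c["camera_matrix"]);p=np.array(c["R"])@X+np.array(c["t"])
    if cam=="wrist":
        r=np.hypot(p[0],p[1]); th=np.arctan2(r,p[2]); p=np.array([p[0]/r*th,p[1]/r*th,1])
    return (K@(p/p[2]))[:2]
E
python3 - <<'E'
from h import *
np.set_printoptions(precision=3,suppress=True)
s=get_state(); print(s)
ims={c:snapshot(c) for c in("side","top")}
for c in ims: 
    k=get_calibration(c); R=np.array(k["R"]);print(c,-R.T@np.array(k["t"]),R[2],np.array(k["camera_matrix"])[0,0])
cv2.imwrite("pics/a.png",np.vstack([ims["side"],ims["top"]])[:, :])
cv2.imwrite("pics/a.png",cv2.resize(np.hstack([ims["side"],ims["top"]]),(800,300)))
cv2.imwrite("pics/top.png",cv2.resize(ims["top"],(800,600)));cv2.imwrite("pics/side.png",cv2.resize(ims["side"],(800,600)))
for q in("rack","hook_root","hook_end","stand","plaque_mid","plaque","disc","bangle","bangle2","carved_box","jar","bowl"):
    for c in ims: print(q,c,[(np.round(d["xy"]).tolist(),round(d["conf"],2)) for d in pinpoint(q,c)][:3])
E
```

```text
pics
{'clock': 0.0, 'q': array([-77.73 ,  19.072,  -3.706,  83.707,   1.238,  77.343,  -5.07 ]), 'joint_velocities': array([-0.078,  0.008, -0.021, -0.025, -0.079, -0.001, -0.033]), 'tau': array([ -0.001, -62.545,   0.048, -39.161,   0.016,   0.01 ,   0.   ]), 'ee_pos': array([0.147, 0.607, 0.248]), 'ee_rot': array([-179.917,    0.004,  166.436]), 'contact_force': array([0.463, 0.346, 1.023]), 'torque': array([ 0.024,  0.009, -0.021]), 'gripper_force': 0.0, 'finger_gap': 0.0853898849906294}
side [0.11  0.933 0.805] [ 0.31  -0.769 -0.559] 392.9855232021572
top [ 0.316 -0.013  1.235] [ 0.157  0.002 -0.988] 374.39373625784765
rack side [([237.0, 139.0], 0.72)]
rack top [([327.0, 267.0], 0.96), ([308.0, 159.0], 0.71)]
hook_root side [([234.0, 151.0], 0.91)]
hook_root top [([285.0, 160.0], 0.9), ([322.0, 296.0], 0.58)]
hook_end side [([224.0, 151.0], 0.63)]
hook_end top [([320.0, 315.0], 0.83), ([268.0, 157.0], 0.62), ([303.0, 172.0], 0.36)]
stand side [([239.0, 186.0], 0.79)]
stand top [([303.0, 172.0], 0.8), ([315.0, 267.0], 0.55)]
plaque_mid side [([224.0, 265.0], 0.66)]
plaque_mid top [([167.0, 211.0], 0.62)]
plaque side [([226.0, 276.0], 0.74)]
plaque top [([168.0, 210.0], 0.54)]
disc side [([174.0, 249.0], 0.61)]
disc top [([184.0, 164.0], 0.6)]
bangle side [([171.0, 217.0], 0.54), ([250.0, 235.0], 0.5)]
bangle top [([220.0, 139.0], 0.59), ([226.0, 214.0], 0.46)]
bangle2 side [([171.0, 217.0], 0.54), ([250.0, 235.0], 0.5)]
bangle2 top [([220.0, 139.0], 0.59), ([226.0, 214.0], 0.46)]
carved_box side [([234.0, 151.0], 0.74)]
carved_box top [([369.0, 233.0], 0.63)]
jar side [([234.0, 151.0], 0.56)]
jar top [([358.0, 146.0], 0.53)]
bowl side [([120.0, 271.0], 0.58)]
bowl top [([149.0, 136.0], 0.6)]
```

View pics/top.png

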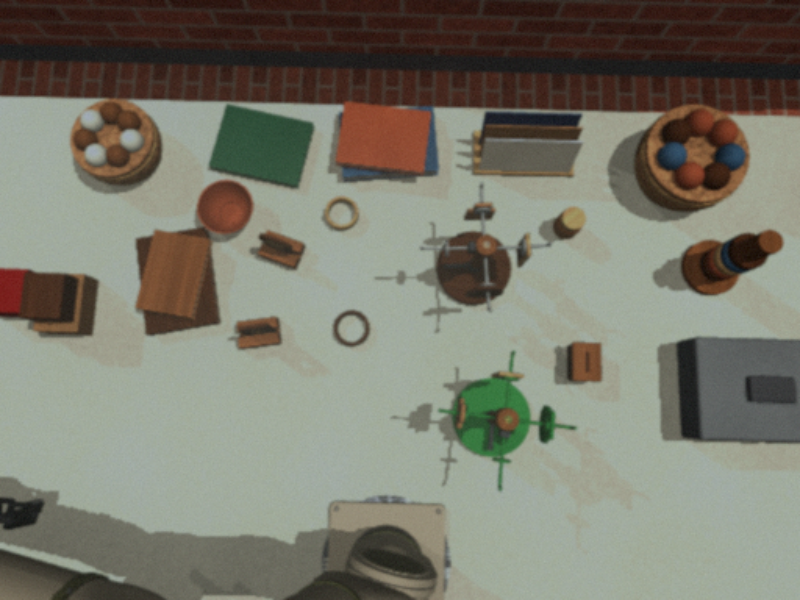

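View pics/side.png

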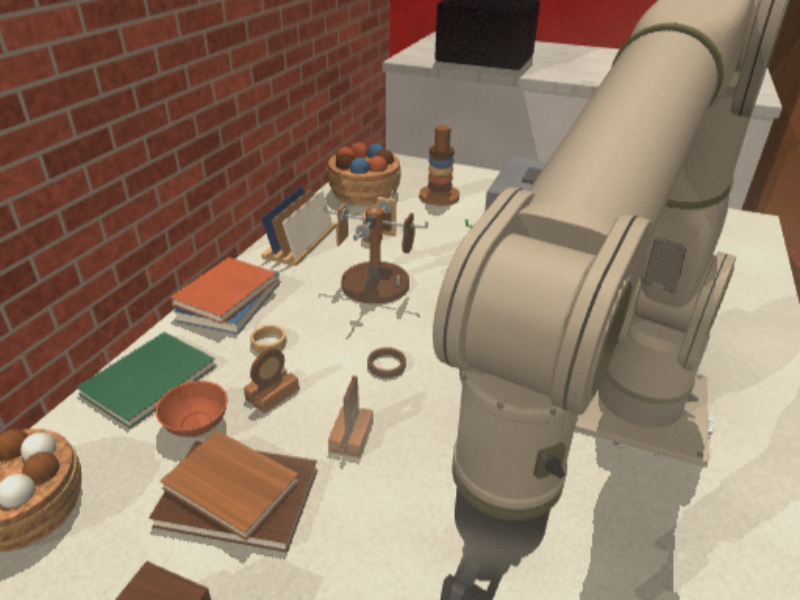

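The top view shows the rack hub at about (486,245) in the 800-px picture. Its bare hook points left, with the tip near (422,247), and the green look-alike is at (507,420). The plaque is in the lower holder at (258,330) and the disc in the upper one at (280,250).

Run:
```python
from h import *
np.set_printoptions(precision=3,suppress=True)
T=lambda q,t: print(q,*tri([ray("side",q),ray("top",t)]))
s=.64
T((375*s,212*s),(486*s,245*s)); T((237,139),(311,157))
T((234,151),(285,160)); T((224,151),(268,157)); T((224,265),(167,211)); T((226,276),(168,210))
for p in((311,157),(268,157),(308,159)): print(atz("top",p,.19))
print("stand base",atz("top",(473*s,267*s),.022), "side base",atz("side",(376*s,281*s),.022))
print("green",atz("top",(491*s,417*s),.022), "green top", atz("top",(507*s,420*s),.19))
for c in("top","side"):
    for q in("plaque","disc","rack","stand"):
        print(c,q,[(np.round(d["bbox"]).tolist(),round(d["conf"],2)) for d in boxes_of(q,c)][:3])
a=snapshot("top")[105:205,250:370];b=snapshot("side")[115:205,190:290];p=snapshot("top")[185:235,140:200];p2=snapshot("side")[220:300,190:260]
f=lambda i,w,h:cv2.resize(i,(w,h),interpolation=cv2.INTER_CUBIC)
cv2.imwrite("pics/z.png",np.vstack([np.hstack([f(a,400,333),f(b,370,333)]),np.hstack([f(p,320,267),f(p2,450,267)])]))
```

```text
(240.0, 135.68) [ 0.605 -0.172  0.187] [0.9, 0.9]
(237, 139) [ 0.613 -0.174  0.171] [3.1, 3.1]
(234, 151) [ 0.597 -0.1    0.167] [2.8, 2.8]
(224, 151) [ 0.602 -0.047  0.191] [1.8, 1.8]
(224, 265) [0.456 0.268 0.039] [1.6, 1.6]
(226, 276) [0.457 0.272 0.002] [5.2, 5.2]
[ 0.604 -0.172  0.19 ]
[ 0.601 -0.048  0.19 ]
[ 0.598 -0.163  0.19 ]
stand base [ 0.602 -0.17   0.022] side base [ 0.593 -0.149  0.022]
green [ 0.29  -0.208  0.022] green top [ 0.289 -0.209  0.19 ]
top plaque []
top disc [([167.0, 151.0, 187.0, 161.0], 0.65)]
top rack [([268.0, 117.0, 352.0, 199.0], 0.87), ([281.0, 224.0, 361.0, 315.0], 0.87)]
top stand [([281.0, 130.0, 342.0, 191.0], 0.74), ([287.0, 228.0, 355.0, 305.0], 0.61)]
side plaque [([217.0, 242.0, 230.0, 285.0], 0.82)]
side disc [([161.0, 225.0, 181.0, 248.0], 0.55)]
side rack [([207.0, 121.0, 277.0, 184.0], 0.69)]
side stand [([210.0, 130.0, 274.0, 194.0], 0.71)]
```

View pics/z.png

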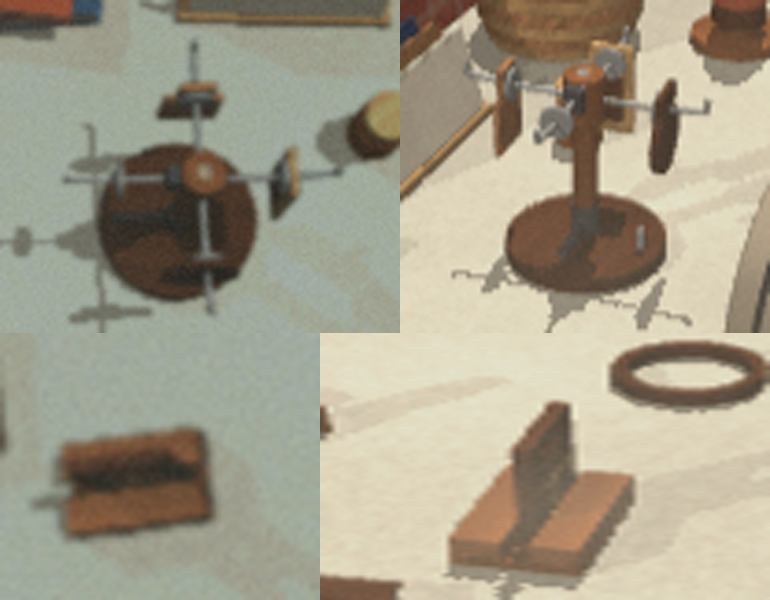

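The crop confirms the bare hook with its collar points toward world +y. The axis is near (0.604,-0.172), and a steel stop pin stands on the base. I'll travel by way of the plaque to get a closer look.

```bash
python3 -m handwheel '0 0 0 0.15;0 0 0 0.15;0 0 0 0.15;0 0 0 0.15;0 0 0 0.15'; python3 -m handwheel '0 0 0 0.15;0 0 0 0.15;0 0 0 0.15;0 0 0 0.135'; python3 -m handwheel '-34 31 0 0;-34 31 0 0;-34 31 0 0;-34 31 0 0;-34 31 0 0';python3 -m handwheel '-34 28 0 0;-34 28 0 0;-34 28 0 0;-34 28 0 0;-34 28 0 0';python3 -m handwheel '0 0 0 0;0 0 0 0'
python3 - <<'E'
from h import *
np.set_printoptions(precision=3,suppress=True)
c=get_calibration("wrist");R=np.array(c["R"]);print(-R.T@np.array(c["t"]),R[2],c["camera_matrix"][0][0]); s=get_state(); print(s["ee_pos"],s["ee_rot"],s["q"])
cv2.imwrite("pics/w1.png",snapshot("wrist"))
for q in("plaque_mid","plaque","hook_end","hook_root","rack"):
    r=pinpoint(q,"wrist"); print(q,[(d["xy"],d["conf"]) for d in r][:2]); 
    if r: print(atz("wrist",r[0]["xy"],.058 if q=="plaque_mid" else .008 if q=="plaque" else .18,c))
print([d["bbox"] for d in boxes_of("plaque","wrist")])
E
```

```text
clock: 2.4
ee_pos: [0.1466, 0.6076, 0.2484]
ee_rot: [180.0, -0.0, 123.1]
contact_force: [0.9, 0.2, 0.6]
finger_gap: 0.0854
gripper_force: 0.0
clock: 2.8
ee_pos: [0.1466, 0.6076, 0.2483]
ee_rot: [-180.0, -0.0, 89.6]
contact_force: [-0.1, -0.2, 0.4]
finger_gap: 0.0855
gripper_force: 0.0
clock: 3.3
ee_pos: [0.3025, 0.4359, 0.2485]
ee_rot: [180.0, -0.0, 89.9]
contact_force: [0.8, 0.5, -0.8]
finger_gap: 0.0853
gripper_force: 0.0
clock: 3.8
ee_pos: [0.4422, 0.2658, 0.2486]
ee_rot: [180.0, -0.0, 90.0]
contact_force: [0.4, 0.6, 0.4]
finger_gap: 0.0853
gripper_force: 0.0
clock: 4.0
ee_pos: [0.4417, 0.2667, 0.2484]
ee_rot: [180.0, -0.0, 89.8]
contact_force: [-0.4, 1.0, -0.1]
finger_gap: 0.0859
gripper_force: 0.0
[0.442 0.334 0.373] [-0.002 -0.269 -0.963] 297.3186396354542
[0.442 0.267 0.248] [179.996  -0.026  89.812] [-58.809   4.746  24.098 101.243  -2.029  74.414 -34.427]
plaque_mid [([273.4, 174.9], 0.92)]
[0.456 0.271 0.058]
plaque [([271.1, 164.2], 0.75)]
[0.455 0.274 0.008]
hook_end []
hook_root []
rack [([271.4, 164.6], 0.75)]
[0.449 0.302 0.18 ]
[[262.6, 144.0, 282.4, 211.1]]
```

View pics/w1.png

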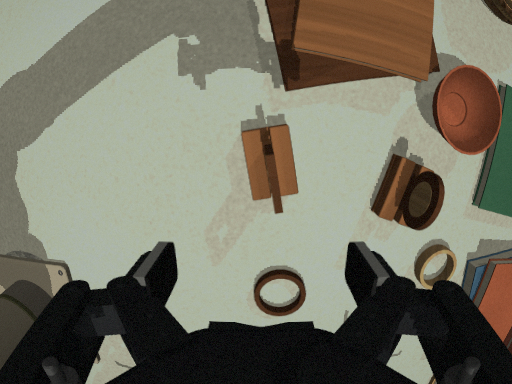

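The wrist view shows the plaque's top edge running from about (269,150) to (278,212) in its holder. The grasp axis is roughly along world y. Next I'll go to the hook.

```bash
python3 -m handwheel '-38 20 0 0;-38 20 0 0;-38 20 0 0;-38 20 0 0;-38 20 0 0' 35;python3 -m handwheel '-38 20 0 0;-38 20 0 0;-36 20 0 0;0 0 0 0;0 0 0 0'
python3 - <<'E'
from h import *
np.set_printoptions(precision=3,suppress=True)
c=get_calibration("wrist"); s=get_state(); print(s["ee_pos"],s["ee_rot"],s["q"])
im=snapshot("wrist")
cv2.imwrite("pics/w2.png",im)
for q in("hook_end","hook_root","rack","stand"):
    r=pinpoint(q,"wrist"); print(q,[(np.round(d["xy"],1),round(d["conf"],2),atz("wrist",d["xy"],.17+.019*(q=="hook_end"),c)) for d in r][:3]);
E
```

```text
clock: 4.85
ee_pos: [0.5416, 0.0761, 0.2485]
ee_rot: [180.0, -0.0, 90.0]
contact_force: [-0.0, 0.8, -0.1]
finger_gap: 0.0351
gripper_force: 0.0
clock: 5.35
ee_pos: [0.601, -0.0354, 0.2479]
ee_rot: [-180.0, 0.0, 89.9]
contact_force: [-0.4, 0.1, -0.6]
finger_gap: 0.0352
gripper_force: 0.0
[ 0.601 -0.035  0.248] [-179.963    0.021   89.864] [-31.964  18.452  38.923  89.228 -11.774  76.535   8.14 ]
hook_end [(array([256.4, 245.4]), 0.92, array([ 0.598, -0.053,  0.189]))]
hook_root [(array([263.6, 261.3]), 0.71, array([ 0.603, -0.076,  0.17 ])), (array([260.5, 280. ]), 0.62, array([ 0.601, -0.093,  0.17 ])), (array([349.1,  54.4]), 0.34, array([0.662, 0.077, 0.17 ]))]
rack [(array([ 18. , 336.1]), 0.94, array([ 0.29 , -0.209,  0.17 ]))]
stand [(array([264.6, 260.8]), 0.93, array([ 0.604, -0.075,  0.17 ])), (array([ 76.1, 275.3]), 0.87, array([ 0.431, -0.099,  0.17 ]))]
```

View pics/w2.png

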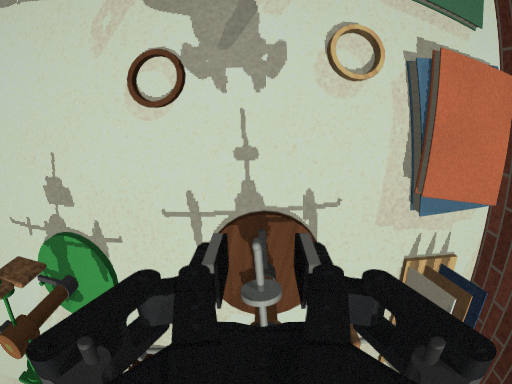

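The hook end shows at (256,242) and the collar at (262,292), centred between the fingers. I'll move in over the bar and descend astride it.

```bash
cat > chk.py <<'E'
import sys
from rig import get_state
s=get_state(); f=s["contact_force"]; m=(f[0]**2+f[1]**2)**.5
print("F",[round(float(v),1) for v in f],round(float(m),1)); sys.exit(m>float(sys.argv[1]))
E
python3 -m handwheel '-16 -2 0 0;-16 0 0 0;0 0 20 0;0 0 20 0' && python3 chk.py 4 && python3 -m handwheel '0 0 20 0;0 0 10 0;0 0 8 0;0 0 0 0' | grep -E 'pos|force' && python3 chk.py 4 && python3 -m handwheel '0 0 0 0;0 0 0 0;0 0 0 0' 20
python3 - <<'E'
from h import *
s=get_state();print(s["ee_pos"],s["q"][6]); c=get_calibration("wrist");snapshot("wrist")
for q in("hook_end","hook_root"):
    print(q,[(np.round(d["xy"],1),round(d["conf"],2),atz("wrist",d["xy"],.17+.019*(q=="hook_end"),c)) for d in pinpoint(q,"wrist")][:3])
E
```

```text
clock: 6.0
ee_pos: [0.599, -0.0695, 0.2085]
ee_rot: [179.9, 0.0, 89.8]
contact_force: [-0.0, -0.2, -0.6]
finger_gap: 0.0352
gripper_force: 0.0
F [-0.0, -0.2, -0.6] 0.2
[ 0.59898596 -0.06953417  0.20851741] 12.455729723924414
hook_end [(array([257.3, 216.1]), 0.82, array([ 0.59758029, -0.05244755,  0.189     ]))]
hook_root [(array([261.6, 268.1]), 0.7, array([ 0.59973095, -0.09368848,  0.17      ]))]False
```

```bash
sed -i 's/sys.exit(m/sys.exit(int(m/; s/\[1\]))/[1])))/' chk.py
python3 -m handwheel '0 0 20 0;0 0 10 0;0 0 8 0;0 0 0 0' | grep -E 'pos|force' && python3 chk.py 4 && python3 -m handwheel '0 0 0 0;0 0 0 0;0 0 0 0' 20
python3 - <<'E'
from h import *
s=get_state();print(s["ee_pos"],s["q"][6]); c=get_calibration("wrist");cv2.imwrite("pics/w3.png",snapshot("wrist"))
for q in("hook_end","hook_root"):
    print(q,[(np.round(d["xy"],1),round(d["conf"],2),atz("wrist",d["xy"],.17+.019*(q=="hook_end"),c)) for d in pinpoint(q,"wrist")][:3])
E
```

```text
ee_pos: [0.5986, -0.067, 0.1698]
contact_force: [0.6, -0.4, -0.3]
gripper_force: 0.0
F [0.6, -0.4, -0.3] 0.7
clock: 6.85
ee_pos: [0.5992, -0.0669, 0.1709]
ee_rot: [179.9, -0.0, 89.9]
contact_force: [0.5, -0.1, 0.1]
finger_gap: 0.0201
gripper_force: 0.0
[ 0.59923115 -0.06687543  0.17088109] 13.341769514172423
hook_end [(array([259.2, 250.5]), 0.68, array([ 0.59893796, -0.05112755,  0.189     ]))]
hook_root [(array([265.3, 309.1]), 0.81, array([ 0.6018511 , -0.09477537,  0.17      ]))]
```

```bash
python3 -m handwheel '-0.3 -8.4 0 -0.08;-0.3 -8.4 0 -0.08' | grep -E pos\|force && python3 chk.py 6 && python3 -m handwheel '-0.3 -8.4 0 -0.08;-0.3 -8.4 0 -0.08' | grep pos && python3 chk.py 6 && python3 -m handwheel '-0.3 -8.4 0 -0.08;-0.3 -8.4 0 -0.08' | grep pos && python3 chk.py 6 && python3 -m handwheel '-0.3 -8.4 0 -0.08;-0.3 -8.4 0 -0.08' | grep pos && python3 chk.py 6 && python3 -m handwheel '-0.3 -8.4 0 -0.08;-0.3 -8.4 0 -0.08' | grep pos && python3 chk.py 6 && python3 -m handwheel '-0.3 -8.4 0 -0.08;-0.3 -8.4 0 -0.08' && python3 chk.py 6
python3 - <<'E'
from h import *
s=get_state();print(s["ee_pos"],s["q"]); c=get_calibration("wrist");snapshot("wrist")
for q in("hook_end","hook_root"):
    print(q,[(np.round(d["xy"],1),round(d["conf"],2),atz("wrist",d["xy"],.17+.019*(q=="hook_end"),c)) for d in pinpoint(q,"wrist")][:3])
E
```

```text
ee_pos: [0.5823, -0.0683, 0.1704]
contact_force: [1.0, -0.7, -0.2]
gripper_force: 0.8
F [1.0, -0.7, -0.2] 1.2
ee_pos: [0.5659, -0.0722, 0.1705]
F [2.0, -1.1, -0.3] 2.3
ee_pos: [0.5505, -0.0787, 0.1706]
F [1.2, -0.5, -0.3] 1.3
ee_pos: [0.5362, -0.0875, 0.1707]
F [1.6, -0.2, -0.4] 1.6
ee_pos: [0.5236, -0.0985, 0.1706]
F [1.1, 1.6, -0.3] 2.0
clock: 8.2
ee_pos: [0.5128, -0.1113, 0.1706]
ee_rot: [179.9, 0.0, 145.1]
contact_force: [1.9, 0.1, 0.6]
finger_gap: 0.0202
gripper_force: 0.7
F [1.9, 0.1, 0.6] 1.9
[ 0.51280247 -0.11132607  0.17064398] [-22.17504086  10.30270559  32.7684136  106.17489694  -6.15188174
  65.19301908  67.90204614]
hook_end []
hook_root [(array([274.9, 317.3]), 0.77, array([ 0.54433474, -0.1244857 ,  0.17      ]))]
```

```bash
python3 -m handwheel '-0.3 -8.4 0 -0.08;-0.1 -4.2 0 -0.04' | grep pos && python3 chk.py 6 && python3 -m handwheel '0 -2 0 -0.019'|grep pos && python3 chk.py 6 && python3 -m handwheel '0 -2 0 -0.019'|grep pos && python3 chk.py 6 && python3 -m handwheel '0 -2 0 -0.019'|grep pos && python3 chk.py 6 && python3 -m handwheel '0 -2 0 -0.019'|grep pos && python3 chk.py 6 && python3 -m handwheel '0 -2 0 -0.019'|grep pos && python3 chk.py 6 && python3 -m handwheel '0 -2 0 -0.019'|grep pos && python3 chk.py 6 && python3 -m handwheel '0 -2 0 -0.019'|grep pos && python3 chk.py 6 && python3 -m handwheel '0 -2 0 -0.019'|grep pos && python3 chk.py 6 && python3 -m handwheel '0 -2 0 -0.019'|grep pos && python3 chk.py 6 && python3 -m handwheel '0 -2 0 -0.019'|grep pos && python3 chk.py 6 && python3 -m handwheel '0 -2 0 -0.019'|grep pos && python3 chk.py 6 && python3 -m handwheel '0 -2 0 -0.019'|grep pos && python3 chk.py 6 && python3 -m handwheel '0 -2 0 -0.019'|grep pos && python3 chk.py 6 && python3 -m handwheel '0 -2 0 -0.019'|grep pos && python3 chk.py 6 && python3 -m handwheel '0 -2 0 -0.019' && python3 chk.py 6
python3 -c "
from rig import *;print(get_state()['q'])"
```

```text
ee_pos: [0.5062, -0.1217, 0.1704]
F [1.3, 1.1, 0.4] 1.7
ee_pos: [0.5053, -0.1235, 0.1704]
F [1.4, 1.1, 0.4] 1.8
ee_pos: [0.5045, -0.1251, 0.1703]
F [1.1, 0.8, -0.2] 1.3
ee_pos: [0.5035, -0.127, 0.1703]
F [1.0, 0.9, 0.7] 1.3
ee_pos: [0.5025, -0.129, 0.1703]
F [1.4, 0.1, -0.1] 1.4
ee_pos: [0.5016, -0.1309, 0.1703]
F [1.0, 0.8, 0.1] 1.3
ee_pos: [0.5008, -0.1328, 0.1703]
F [1.3, 1.1, 0.8] 1.7
ee_pos: [0.5, -0.1348, 0.1703]
F [1.3, 0.8, -0.0] 1.5
ee_pos: [0.4993, -0.1367, 0.1703]
F [0.5, 2.0, -0.0] 2.1
ee_pos: [0.4986, -0.1386, 0.1703]
F [0.6, 0.5, -1.2] 0.8
ee_pos: [0.498, -0.1404, 0.1703]
F [1.1, 1.2, 0.7] 1.6
ee_pos: [0.4974, -0.1424, 0.1702]
F [0.1, 0.4, 0.3] 0.4
ee_pos: [0.4969, -0.1443, 0.1703]
F [1.8, 0.1, 1.3] 1.8
ee_pos: [0.4964, -0.1462, 0.1703]
F [0.6, 0.9, 0.6] 1.0
ee_pos: [0.4959, -0.1481, 0.1703]
F [0.6, 0.9, 0.1] 1.1
clock: 10.05
ee_pos: [0.4954, -0.1501, 0.1702]
ee_rot: [180.0, -0.0, 168.2]
contact_force: [1.9, -0.0, 0.3]
finger_gap: 0.0202
gripper_force: 0.5
F [1.9, -0.0, 0.3] 1.9
[-17.37917361   9.32112271  32.15873713 107.11774884  -5.46040576
  65.07805966  94.98681294]
```

```bash
python3 -m handwheel '-0.4 -2 0 -0.019'|grep pos && python3 chk.py 6 && python3 -m handwheel '-0.4 -2 0 -0.019'|grep pos && python3 chk.py 6 && python3 -m handwheel '-0.4 -2 0 -0.019'|grep pos && python3 chk.py 6 && python3 -m handwheel '-0.4 -2 0 -0.019'|grep pos && python3 chk.py 6 && python3 -m handwheel '-0.4 -2 0 -0.019'|grep pos && python3 chk.py 6 && python3 -m handwheel '-0.4 -2 0 -0.019'|grep pos && python3 chk.py 6 && python3 -m handwheel '-0.4 -2 0 -0.019'|grep pos && python3 chk.py 6 && python3 -m handwheel '-0.4 -2 0 -0.019'|grep pos && python3 chk.py 6 && python3 -m handwheel '-0.4 -2 0 -0.019'|grep pos && python3 chk.py 6 && python3 -m handwheel '-0.4 -2 0 -0.019'|grep pos && python3 chk.py 6 && python3 -m handwheel '-0.4 -2 0 -0.019'|grep pos && python3 chk.py 6 && python3 -m handwheel '-0.4 -2 0 -0.019'|grep pos && python3 chk.py 6 && python3 -m handwheel '-0.4 -2 0 -0.019'|grep pos && python3 chk.py 6 && python3 -m handwheel '-0.4 -2 0 -0.019'|grep pos && python3 chk.py 6 && python3 -m handwheel '-0.2 -2 0 -0.019'|grep pos && python3 chk.py 6 && python3 -m handwheel '-0.2 -2 0 -0.019'|grep pos && python3 chk.py 6 && python3 -m handwheel '-0.2 -2 0 -0.019'|grep pos && python3 chk.py 6 && python3 -m handwheel '-0.2 -2 0 -0.019'|grep pos && python3 chk.py 6 && python3 -m handwheel '-0.2 -2 0 -0.019' && python3 chk.py 6
python3 -c "
from rig import *;print(get_state()['q'],get_state()['ee_pos'],get_state()['ee_rot'])"
```

```text
ee_pos: [0.4952, -0.1521, 0.1702]
F [-0.3, 1.5, -0.0] 1.5
ee_pos: [0.4952, -0.154, 0.1701]
F [-1.0, 5.7, 0.3] 5.8
ee_pos: [0.4953, -0.1543, 0.17]
F [-2.6, 12.9, 3.0] 13.2
[-16.62374129   9.58526377  32.01076602 106.8755474   -5.73284834
  65.19457226  99.02625802] [ 0.49533213 -0.1543252   0.17002063] [ 1.79849829e+02 -9.25213948e-02  1.71578720e+02]
```

Stop felt, with force rising to 13 N. I'll ease off, hold, open and rise to look.

```bash
python3 -m handwheel '0 1.8 0 0;0 0 0 0;0 0 0 0;0 0 0 0' && python3 -m handwheel '0 3 0 0;0 0 0 0;0 0 0 0' 45 && python3 -m handwheel '10 0 -20 0;10 0 -20 0;20 0 -10 0;0 0 0 0'
python3 - <<'E'
from h import *
np.set_printoptions(precision=4,suppress=True)
import pickle
s=get_state();print(s["ee_pos"],s["ee_rot"]); c=get_calibration("wrist");im=snapshot("wrist");cv2.imwrite("pics/w4.png",im)
for q in("hook_end","hook_root","rack"):
    print(q,[(np.round(d["xy"],1),round(d["conf"],2),atz("wrist",d["xy"],.17+.019*(q=="hook_end"),c)) for d in pinpoint(q,"wrist")][:3])
pickle.dump(c,open("c4.pkl","wb"))
E
```

```text
clock: 10.75
ee_pos: [0.4957, -0.1538, 0.1701]
ee_rot: [180.0, -0.0, 171.4]
contact_force: [-1.2, 5.0, -0.5]
finger_gap: 0.0199
gripper_force: 2.5
clock: 11.05
ee_pos: [0.4963, -0.1518, 0.1704]
ee_rot: [-180.0, 0.0, 171.4]
contact_force: [0.6, -0.3, 0.0]
finger_gap: 0.045
gripper_force: 0.0
clock: 11.45
ee_pos: [0.456, -0.146, 0.2217]
ee_rot: [179.9, 0.1, 171.4]
contact_force: [-0.1, -0.3, -0.5]
finger_gap: 0.0448
gripper_force: 0.0
[ 0.456  -0.146   0.2217] [179.9445   0.1317 171.3535]
hook_end [(array([270.3, 286.4]), 0.94, array([ 0.4906, -0.1457,  0.189 ]))]
hook_root [(array([265.2, 316. ]), 0.92, array([ 0.5288, -0.1542,  0.17  ]))]
rack []
```

View pics/w4.png

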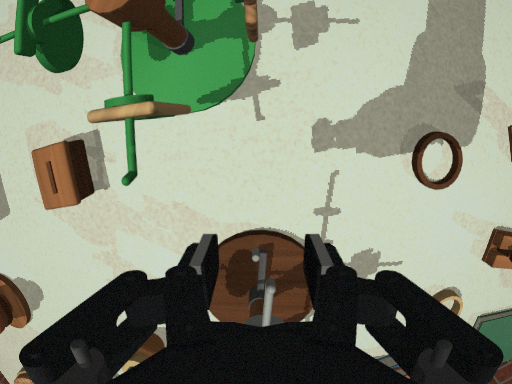

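```bash
cat > chz.py <<'E'
import sys
from rig import get_state
s=get_state(); f=s["contact_force"]; print("Fz",round(float(f[2]),1),"z",round(float(s["ee_pos"][2]),4)); sys.exit(int(abs(f[2])>float(sys.argv[1])))
E
python3 -m handwheel '0 0 -10 0;0 0 0 0;0 0 0 0;0 0 0 0' 0 && python3 -m handwheel '-26 2 0 0;-26 2 0 0;0 0 13 0;0 0 12 0;0 0 0 0' && python3 chz.py 2.5 && python3 -m handwheel '0 0 1.5 0;0 0 0 0' >/dev/null && python3 chz.py 2.5  && python3 -m handwheel '0 0 1.5 0;0 0 0 0' >/dev/null && python3 chz.py 2.5 && python3 -m handwheel '0 0 1.5 0;0 0 0 0' >/dev/null && python3 chz.py 2.5 && python3 -m handwheel '0 0 1.5 0;0 0 0 0' >/dev/null && python3 chz.py 2.5 && python3 -m handwheel '0 0 1.5 0;0 0 0 0' >/dev/null && python3 chz.py 2.5 && python3 -m handwheel '0 0 1.5 0;0 0 0 0' >/dev/null && python3 chz.py 2.5 && python3 -m handwheel '0 0 1.5 0;0 0 0 0' >/dev/null && python3 chz.py 2.5 && python3 -m handwheel '0 0 1.5 0;0 0 0 0' >/dev/null && python3 chz.py 2.5 && python3 -m handwheel '0 0 1.5 0;0 0 0 0' >/dev/null && python3 chz.py 2.5 && python3 -m handwheel '0 0 1.5 0;0 0 0 0' >/dev/null && python3 chz.py 2.5 && python3 -m handwheel '0 0 1.5 0;0 0 0 0' >/dev/null && python3 chz.py 2.5 && python3 -m handwheel '0 0 1.5 0;0 0 0 0' >/dev/null && python3 chz.py 2.5 && python3 -m handwheel '0 0 1.5 0;0 0 0 0' >/dev/null && python3 chz.py 2.5 && python3 -m handwheel '0 0 1.5 0;0 0 0 0' >/dev/null && python3 chz.py 2.5 && python3 -m handwheel '0 0 1.5 0;0 0 0 0' >/dev/null && python3 chz.py 2.5 && python3 -m handwheel '0 0 1.5 0;0 0 0 0' >/dev/null && python3 chz.py 2.5;  python3 -c "
from rig import *;s=get_state();print(s['clock'],s['ee_pos'],s['contact_force'])"
```

```text
clock: 12.05
ee_pos: [0.4567, -0.1454, 0.2301]
ee_rot: [-180.0, -0.0, 171.4]
contact_force: [0.7, 0.2, 1.1]
finger_gap: 0.0001
gripper_force: 0.0
clock: 12.55
ee_pos: [0.508, -0.1492, 0.2039]
ee_rot: [-180.0, -0.1, 171.4]
contact_force: [0.6, 0.6, 0.6]
finger_gap: -0.0
gripper_force: 0.0
Fz 0.6 z 0.2039
Fz -0.5 z 0.2038
Fz 4.9 z 0.2028
12.95 [ 0.50845105 -0.14917151  0.20278433] [-2.25980096  0.83707128  4.87150645]
```

```bash
python3 -m handwheel '0 0 -15 0;0 0 -8 0;35 0 0 0;35 0 0 0;10 0 0 0' && python3 -m handwheel '10 0 20 0;0 0 20 0;0 0 0 0;0 0 0 0'
python3 - <<'E'
from h import *
np.set_printoptions(precision=4,suppress=True)
import pickle
s=get_state();print(s["ee_pos"],s["ee_rot"]); c=get_calibration("wrist");im=snapshot("wrist");cv2.imwrite("pics/w5.png",im)
pickle.dump(c,open("c5.pkl","wb")); a=snapshot("side");t=snapshot("top")
for cam in("wrist","side","top"):
  for q in("hook_end","hook_root","rack"):
    print(cam,q,[(np.round(d["xy"],1),round(d["conf"],2)) for d in pinpoint(q,cam)][:3])
f=lambda i,w,h:cv2.resize(i,(w,h),interpolation=cv2.INTER_CUBIC)
cv2.imwrite("pics/z5.png",np.hstack([f(im[200:350,180:340],400,375),f(a[115:205,190:290],400,360)[:375] if 0 else f(a[110:204,190:290],400,375)]))
E
```

```text
clock: 13.45
ee_pos: [0.4272, -0.1372, 0.2252]
ee_rot: [179.9, -0.0, 171.4]
contact_force: [0.1, -0.7, 0.2]
finger_gap: -0.0
gripper_force: 0.0
clock: 13.85
ee_pos: [0.4201, -0.1358, 0.1858]
ee_rot: [-180.0, 0.0, 171.4]
contact_force: [0.2, -0.4, 0.2]
finger_gap: -0.0002
gripper_force: 0.0
[ 0.4201 -0.1358  0.1858] [-179.9923    0.0025  171.4114]
wrist hook_end []
wrist hook_root []
wrist rack [(array([89.5, 36. ]), 0.77)]
side hook_end [(array([367.2, 156.1]), 0.86), (array([268.8, 146.1]), 0.76)]
side hook_root [(array([355.4, 158.4]), 0.95), (array([261.4, 148.6]), 0.91)]
side rack [(array([237.3, 142.8]), 0.7), (array([331.1, 157.7]), 0.59)]
top hook_end []
top hook_root [(array([303.8, 183.8]), 0.61)]
top rack [(array([308.5, 158.5]), 0.74)]
```

View pics/z5.png

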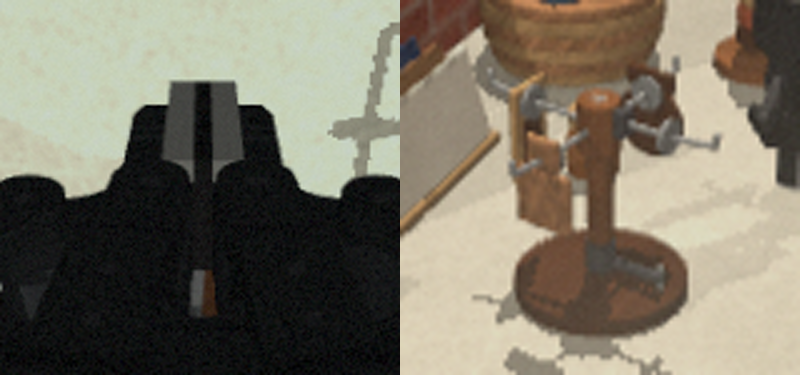

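The side crop shows the empty hook: collar near (668,131), bend at (712,146) and tip at (717,136). It looks higher than nominal, which agrees with the touch. I'll check by projection.

Run:
```python
from h import *
np.set_printoptions(precision=1,suppress=True)
for ax in((.604,-.172),(.607,-.170)):
  for h in(-3,0,5,9.5):
    o=[]
    for r,z in((75,0),(118,5),(120,19),(120,0)):
        a=np.radians(167); X=np.array([ax[0]+r/1e3*np.cos(a),ax[1]+r/1e3*np.sin(a),.17+(z+h)/1e3]); p=proj("side",X); o.append(((p-[190,110])*4+[400,0]))
    print(ax,h,*o, (proj("side",np.array([*ax,.195]))-[190,110])*4+[400,0])
```

```text
(0.604, -0.172) -3 [671.4 148. ] [714.2 157.4] [716.8 143.2] [716.1 163.4] [599.7  94.3]
(0.604, -0.172) 0 [671.4 144.9] [714.3 154.3] [716.9 140. ] [716.2 160.3] [599.7  94.3]
(0.604, -0.172) 5 [671.5 139.6] [714.5 148.9] [717.1 134.6] [716.4 155. ] [599.7  94.3]
(0.604, -0.172) 9.5 [671.6 134.9] [714.7 144.1] [717.3 129.7] [716.5 150.2] [599.7  94.3]
(0.607, -0.17) -3 [667.2 148.4] [710.  157.8] [712.5 143.6] [711.8 163.8] [595.5  94.7]
(0.607, -0.17) 0 [667.2 145.3] [710.1 154.7] [712.6 140.4] [711.9 160.7] [595.5  94.7]
(0.607, -0.17) 5 [667.3 140. ] [710.3 149.3] [712.8 135. ] [712.1 155.3] [595.5  94.7]
(0.607, -0.17) 9.5 [667.4 135.3] [710.4 144.5] [713.  130.1] [712.3 150.5] [595.5  94.7]
```

Bend and collar fit h ≈ +9 mm, and the touch gave +9.3 mm, so I'll use that. Now to the plaque.

```bash
python3 -m handwheel '0 0 -33 0;0 0 -32 0;4 45 0 0;4 45 0 0;4 45 0 0' 85 && python3 -m handwheel '5 45 0 0;5 45 0 0;5 45 0 0;5 45 0 0;5 45 0 0' && python3 -m handwheel '4 42 0 0;0 0 0 0;0 0 0 0'
python3 - <<'E'
from h import *
np.set_printoptions(precision=4,suppress=True)
s=get_state();print(s["ee_pos"],s["ee_rot"]); c=get_calibration("wrist");im=snapshot("wrist")
cv2.imwrite("pics/w6.png",im[60:360,106:406].repeat(2,0).repeat(2,1))
for q,z in(("plaque_mid",.058),("plaque",.008)):
    print(q,[(np.round(d["xy"],1),round(d["conf"],2),atz("wrist",d["xy"],z,c)) for d in pinpoint(q,"wrist")][:2])
r=regions_of("plaque","wrist")
for d in r[:1]:
    m=d["region"].astype(np.uint8); pts=cv2.findNonZero(m); b=cv2.boxPoints(cv2.minAreaRect(pts)); print(d["conf"],d["bbox"],b.tolist())
import pickle; pickle.dump(c,open("c6.pkl","wb"))
E
```

```text
clock: 14.95
ee_pos: [0.428, 0.0011, 0.2507]
ee_rot: [180.0, 0.1, 171.4]
contact_force: [0.7, 0.4, -0.3]
finger_gap: 0.0722
gripper_force: 0.0
clock: 15.45
ee_pos: [0.4366, 0.2277, 0.2504]
ee_rot: [180.0, 0.0, 171.4]
contact_force: [0.6, 0.5, 0.6]
finger_gap: 0.0846
gripper_force: 0.0
clock: 15.75
ee_pos: [0.4389, 0.2686, 0.2498]
ee_rot: [-180.0, -0.0, 171.5]
contact_force: [0.3, -0.4, -0.3]
finger_gap: 0.0846
gripper_force: 0.0
[0.4389 0.2686 0.2498] [-179.9511   -0.0307  171.5234]
plaque_mid [(array([266.8, 194.3]), 0.64, array([0.4572, 0.272 , 0.058 ]))]
plaque [(array([266.6, 181.2]), 0.7, array([0.4536, 0.2732, 0.008 ]))]
0.76 [240.0, 173.8, 295.1, 216.5] [[231.5934295654297, 190.9498291015625], [288.138427734375, 173.740478515625], [296.32525634765625, 200.64013671875], [239.7802734375, 217.8494873046875]]
```

View pics/w6.png

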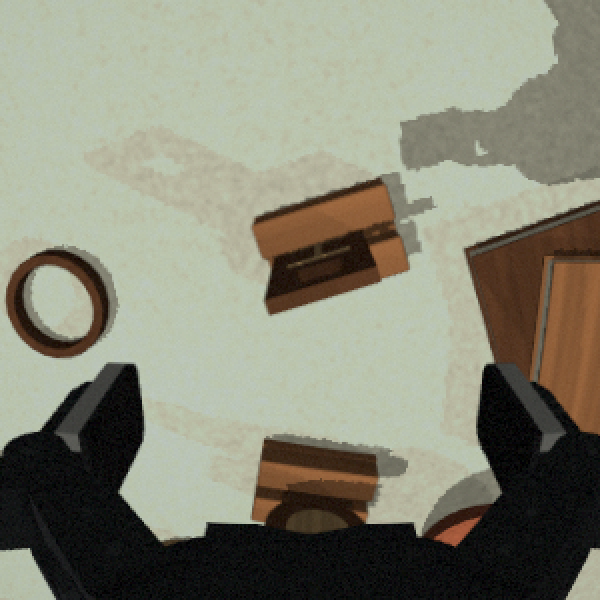

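The plaque's top edge runs from (268,304) to (375,270) in the crop.

Run:
```python
from h import *
import pickle
np.set_printoptions(precision=4,suppress=True)
c=pickle.load(open("c6.pkl","rb"))
A=lambda x,y,z:atz("wrist",(106+x/2,60+y/2),z,c)
a,b=A(268,304,.108),A(375,270,.108); print(a,b,(a+b)/2,np.linalg.norm(a-b),np.degrees(np.arctan2(*(b-a)[1::-1])))
h=[A(253,222,.03),A(383,180,.03)]; d=h[1]-h[0]; print(np.linalg.norm(d),np.degrees(np.arctan2(d[1],d[0])))
for z in (.11,.108,.1): a,b=A(267,295,z),A(372,262,z); e,f=A(268,313,z),A(378,277,z); print((a+b+e+f)/4,np.linalg.norm(e-f))
```

```text
[0.4572 0.2454 0.108 ] [0.4481 0.2975 0.108 ] [0.4526 0.2715 0.108 ] 0.052905043222492655 99.89092947252229
0.08030542643360557 99.71236018028159
[0.4519 0.2714 0.11  ] 0.05438173156331772
[0.4525 0.2714 0.108 ] 0.054792693029324116
[0.4549 0.2711 0.1   ] 0.05643653889334974
```

```bash
python3 -m handwheel '0 0 0 -0.107;0 0 0 -0.107;0 0 0 -0.106;-8 0 0 0;-8 0 0 0' && python3 -m handwheel '0 0 40 0;0 0 40 0;0 0 30 0;0 0 0 0' | grep -E 'pos|rot|contact' && python3 chz.py 4 && python3 -m handwheel '0 0 25 0;0 0 15 0;0 0 14 0;0 0 0 0' && python3 chz.py 4 && python3 -m handwheel '0 0 0 0;0 0 0 0;0 0 0 0;0 0 0 0;0 0 0 0' 45 30
```

```text
clock: 16.45
ee_pos: [0.4558, 0.2701, 0.2506]
ee_rot: [180.0, 0.0, -170.5]
contact_force: [0.6, 0.6, 0.2]
finger_gap: 0.085
gripper_force: 0.0
ee_pos: [0.4535, 0.2688, 0.1364]
ee_rot: [-179.8, -0.4, -170.4]
contact_force: [-0.1, 0.0, 0.1]
Fz 0.1 z 0.1364
clock: 17.25
ee_pos: [0.4549, 0.2703, 0.0858]
ee_rot: [-180.0, -0.1, -170.3]
contact_force: [-0.5, 0.4, 0.6]
finger_gap: 0.0855
gripper_force: 0.0
Fz 0.6 z 0.0858
clock: 17.75
ee_pos: [0.4557, 0.2711, 0.0876]
ee_rot: [179.9, 0.1, -170.2]
contact_force: [-1.3, -0.4, 6.4]
finger_gap: 0.0556
gripper_force: 31.6
```

```bash
python3 -m handwheel '0 0 -8 0;0 0 -12 0;0 0 -20 0;0 0 -25 0;0 0 -30 0' && python3 -m handwheel '0 0 -28 0;0 0 0 0.14;0 0 0 0.13;0 0 0 0.128;0 0 0 0' && python3 -m handwheel '-6 -27 0 0;-6 -27 0 0;-6 -27 0 0;-6 -27 0 0;-6 -27 0 0'|grep pos && python3 -m handwheel '-6 -27 0 0;-6 -27 0 0;-6 -27 0 0;-6 -27 0 0;-6 -27 0 0'|grep pos && python3 -m handwheel '-6 -26 0 0;-6 -26 0 0;-6 -26 0 0;-6 -26 0 0;0 0 0 0'
python3 - <<'E'
from h import *
np.set_printoptions(precision=4,suppress=True)
s=get_state();p=s["ee_pos"];print(p,s["ee_rot"],s["q"][6])
a=np.radians(167);ax=np.array([.604,-.172]);u=np.array([np.cos(a),np.sin(a)]);v=np.array([-u[1],u[0]]);print("r",(p[:2]-ax)@u,"lat",(p[:2]-ax)@v)
im=snapshot("wrist");a=snapshot("side");t=snapshot("top")
for cam in("wrist","side","top"):
  for q in("hook_end","hook_root","plaque_mid","rack"):
    print(cam,q,[(np.round(d["xy"],1),round(d["conf"],2)) for d in pinpoint(q,cam)][:3])
f=lambda i,w,h:cv2.resize(i,(w,h),interpolation=cv2.INTER_CUBIC)
cv2.imwrite("pics/z7.png",np.hstack([f(im[200:350,180:340],400,375),f(a[110:204,210:310],400,375)]))
E
```

```text
clock: 18.25
ee_pos: [0.4545, 0.2703, 0.1826]
ee_rot: [-180.0, -0.0, -170.3]
contact_force: [-0.1, -0.2, -0.2]
finger_gap: 0.0556
gripper_force: 31.8
clock: 18.75
ee_pos: [0.455, 0.2706, 0.2103]
ee_rot: [180.0, 0.0, 166.8]
contact_force: [0.4, -0.1, -0.3]
finger_gap: 0.0554
gripper_force: 31.8
ee_pos: [0.4535, 0.1312, 0.2099]
ee_pos: [0.4523, -0.0071, 0.2099]
clock: 20.25
ee_pos: [0.4519, -0.1162, 0.21]
ee_rot: [-180.0, 0.0, 166.9]
contact_force: [-0.5, 0.6, -0.7]
finger_gap: 0.0554
gripper_force: 31.9
[ 0.4519 -0.1162  0.21  ] [-179.9799    0.0476  166.8924] 85.63445277081233
r 0.16077096673677893 lat -0.020129332598121524
wrist hook_end [(array([229.9, 309.8]), 0.91), (array([438.7, 307.5]), 0.18)]
wrist hook_root []
wrist plaque_mid [(array([260.7, 238.3]), 0.85)]
wrist rack [(array([67.2, 26. ]), 0.92)]
side hook_end [(array([268.6, 143.7]), 0.93), (array([371.1, 159.6]), 0.71)]
side hook_root [(array([355.1, 155.5]), 0.75), (array([257.3, 145.8]), 0.74)]
side plaque_mid []
side rack [(array([239.2, 136.7]), 0.87), (array([333. , 156.2]), 0.8)]
top hook_end []
top hook_root [(array([307.9, 157.8]), 0.16)]
top plaque_mid []
top rack [(array([307.4, 157.6]), 0.94), (array([323.2, 267.4]), 0.53), (array([361.5, 147.4]), 0.29)]
```

View pics/z7.png

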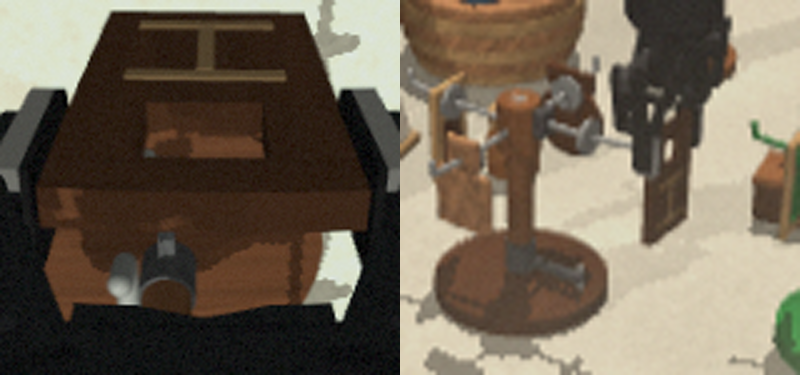

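The wrist crop shows the plaque upright with its opening at about (205,130) and the hook tip at (122,272), so the hook is about 20 mm to the left. I'll fit the plaque pose in the hand and the tip offset.

Run:
```python
from h import *
from scipy.optimize import least_squares
np.set_printoptions(precision=2,suppress=True)
c=get_calibration("wrist"); s=get_state(); p=s["ee_pos"]; Rt=Ro.from_euler("xyz",s["ee_rot"],degrees=True).as_matrix()
ob=[((38,190),(4,-28,50)),((372,192),(4,28,50)),((110,14),(4,-28,-50)),((305,14),(4,28,-50)),((148,157),(4,-12,38)),((265,157),(4,12,38)),((147,102),(4,-12,14)),((263,102),(4,12,14))]
# model: plaque mid offset (tool x, tool y, up) from TCP, pitch about tool y
def W(q,o):
    dx,dy,dz,th=q; l=Ro.from_euler("y",th).apply(np.array(o)/1e3)
    t=np.array([dx+l[0],dy+l[1],-(dz+l[2])]); return p+Rt@t
f=lambda q:np.concatenate([proj("wrist",W(q,o),c)-np.array([180+a[0]/2.5,200+a[1]/2.5]) for a,o in ob])
r=least_squares(f,[0,0,-.03,0]); print("mid off mm",r.x[:3]*1e3,"tilt deg",np.degrees(r.x[3]),"res px",r.fun.reshape(-1,2).tolist())
for z in(.193,.1965,.2):
    X=atz("wrist",(228.8,308.8),z,c); print(z,X*1e3,"tool",Rt.T@(X-p)*1e3)
```

```text
mid off mm [ -0.74   0.39 -32.61] tilt deg -0.2412565934471334 res px [[1.2162580215516527, -0.20015377946708668], [-0.08851848962279973, -1.1791874988578002], [-0.30820396664714167, -0.40691139543065447], [-2.020917087739349, -0.4375303658901828], [-3.1518119710391943, 0.42365800372249396], [2.9299644308206894, 0.3631549315236384], [0.7152729281254722, 0.720462837520131], [-0.20850159928608036, 0.683786929476895]]
0.193 [ 486.55 -140.17  193.  ] tool [-39.56 -19.08  16.28]
0.1965 [ 484.06 -139.12  196.5 ] tool [-36.9  -18.61  12.78]
0.2 [ 481.58 -138.07  200.  ] tool [-34.24 -18.15   9.28]
```

```bash
python3 -m handwheel '0 -10 7 0;0 -9.2 7.7 0;0 0 0 0;0 0 0 0' && python3 -m handwheel '-8 0 0 0;-8 0 0 0;-4 0 0 0;0 0 0 0' && python3 chk.py 3 && python3 -m handwheel '-2 0 0 0;-2 0 0 0;0 0 0 0' |grep pos && python3 chk.py 3 && python3 -m handwheel '-2 0 0 0;-2 0 0 0;0 0 0 0' |grep pos && python3 chk.py 3 && python3 -m handwheel '-2 0 0 0;-2 0 0 0;0 0 0 0' |grep pos && python3 chk.py 3 && python3 -m handwheel '-2 0 0 0;-2 0 0 0;0 0 0 0' |grep pos && python3 chk.py 3 && python3 -m handwheel '-2 0 0 0;-2 0 0 0;0 0 0 0' |grep pos && python3 chk.py 3 && python3 -m handwheel '-2 0 0 0;-2 0 0 0;0 0 0 0' |grep pos && python3 chk.py 3 && python3 -m handwheel '-2 0 0 0;-2 0 0 0;0 0 0 0' |grep pos && python3 chk.py 3 && python3 -m handwheel '-2 0 0 0;-2 0 0 0;0 0 0 0' |grep pos && python3 chk.py 3
```

```text
clock: 21.4
ee_pos: [0.4477, -0.1318, 0.1942]
ee_rot: [-180.0, -0.0, 166.9]
contact_force: [-0.1, 1.1, -0.9]
finger_gap: 0.0556
gripper_force: 31.9
clock: 21.8
ee_pos: [0.4682, -0.1359, 0.1945]
ee_rot: [-180.0, -0.0, 167.0]
contact_force: [-0.7, -0.1, -0.4]
finger_gap: 0.0554
gripper_force: 31.9
F [-0.7, -0.1, -0.4] 0.7
ee_pos: [0.4715, -0.1368, 0.1946]
F [-0.3, 0.2, -0.4] 0.3
ee_pos: [0.4755, -0.1378, 0.1946]
F [-0.2, -0.6, 0.6] 0.6
ee_pos: [0.4794, -0.1387, 0.1946]
F [-0.9, 0.5, -0.9] 1.0
ee_pos: [0.4833, -0.1396, 0.1946]
F [-0.6, -0.5, -0.6] 0.7
ee_pos: [0.4872, -0.1405, 0.1946]
F [0.3, -0.9, -0.0] 0.9
ee_pos: [0.4911, -0.1414, 0.1946]
F [-0.1, 0.0, 0.3] 0.1
ee_pos: [0.495, -0.1423, 0.1946]
F [-0.1, -0.8, -1.1] 0.8
ee_pos: [0.4989, -0.1432, 0.1946]
F [-0.3, 0.0, -0.4] 0.3
```

The plaque has passed the tip with no contact. I'll move in, lower to mid-clearance, then slide toward the collar.

```bash
python3 -m handwheel '-2 0 0 0;-2 0 0 0;0 0 0 0'|grep pos && python3 chk.py 3 && python3 -m handwheel '0 0 3 0;0 0 3 0;0 0 0 0' |grep pos && python3 chz.py 3 && python3 -m handwheel '0 0 3 0;0 0 3 0;0 0 0 0;0 0 0 0' |grep pos && python3 chz.py 3 && python3 -m handwheel '-4 0 0 0;-4 0 0 0;0 0 0 0'|grep pos && python3 chk.py 3 && python3 -m handwheel '-3 0 0 0;-3 0 0 0;0 0 0 0'|grep pos && python3 chk.py 3 && python3 -m handwheel '-2 0 0 0;0 0 0 0'|grep pos && python3 chk.py 3 && python3 -m handwheel '-2 0 0 0;0 0 0 0'|grep pos && python3 chk.py 3 && python3 -m handwheel '-1.5 0 0 0;0 0 0 0'|grep pos && python3 chk.py 3 && python3 -m handwheel '-1.5 0 0 0;0 0 0 0'|grep pos && python3 chk.py 3 && python3 -m handwheel '-1.5 0 0 0;0 0 0 0'|grep pos && python3 chk.py 3 && python3 -m handwheel '-1.5 0 0 0;0 0 0 0'|grep pos && python3 chk.py 3 && python3 -m handwheel '-1.5 0 0 0;0 0 0 0'|grep pos && python3 chk.py 3 && python3 -m handwheel '-1.5 0 0 0;0 0 0 0'|grep pos && python3 chk.py 3
```

```text
ee_pos: [0.5027, -0.1441, 0.1946]
F [-1.1, -0.1, -0.4] 1.1
ee_pos: [0.5022, -0.1439, 0.188]
Fz 0.0 z 0.188
ee_pos: [0.5025, -0.144, 0.1825]
Fz -1.0 z 0.1825
ee_pos: [0.511, -0.1459, 0.1827]
F [-0.2, 0.4, -0.1] 0.4
ee_pos: [0.5165, -0.1473, 0.1825]
F [0.7, -0.4, -0.6] 0.8
ee_pos: [0.5183, -0.1477, 0.1826]
F [0.1, -0.0, -0.7] 0.1
ee_pos: [0.5203, -0.1481, 0.1826]
F [0.2, 0.1, -0.1] 0.2
ee_pos: [0.5217, -0.1485, 0.1826]
F [1.4, 1.2, -0.6] 1.8
ee_pos: [0.5231, -0.1488, 0.1826]
F [0.7, 0.4, 0.2] 0.8
ee_pos: [0.5246, -0.1491, 0.1826]
F [-0.1, 0.8, -0.2] 0.8
ee_pos: [0.526, -0.1495, 0.1826]
F [1.0, 0.4, 0.2] 1.1
ee_pos: [0.5275, -0.1498, 0.1826]
F [-0.0, -0.7, -0.8] 0.7
ee_pos: [0.529, -0.1502, 0.1826]
F [-0.1, -0.7, -0.4] 0.7
```

```bash
python3 -m handwheel '-1 0 0 0;0 0 0 0'|grep pos && python3 chk.py 3 && python3 -m handwheel '-1 0 0 0;0 0 0 0'|grep pos && python3 chk.py 3 && python3 -m handwheel '-1 0 0 0;0 0 0 0'|grep pos && python3 chk.py 3 && python3 -m handwheel '-1 0 0 0;0 0 0 0'|grep pos && python3 chk.py 3 && python3 -m handwheel '-1 0 0 0;0 0 0 0'|grep pos && python3 chk.py 3 && python3 -m handwheel '-1 0 0 0;0 0 0 0'|grep pos && python3 chk.py 3 && python3 -m handwheel '-1 0 0 0;0 0 0 0'|grep pos && python3 chk.py 3
python3 - <<'E'
from h import *
im=snapshot("wrist");a=snapshot("side")
for q in("hook_end","hook_root","plaque_mid"):
    print(q,[(np.round(d["xy"],1),round(d["conf"],2)) for d in pinpoint(q,"wrist")][:2],[(np.round(d["xy"],1),round(d["conf"],2)) for d in pinpoint(q,"side")][:2])
f=lambda i,w,h:cv2.resize(i,(w,h),interpolation=cv2.INTER_CUBIC)
cv2.imwrite("pics/z8.png",np.hstack([f(im[200:350,180:340],400,375),f(a[110:204,210:310],400,375)]))
E
```

```text
ee_pos: [0.5299, -0.1504, 0.1826]
F [-0.3, 0.6, 0.0] 0.7
ee_pos: [0.5304, -0.1506, 0.1824]
F [-3.2, 1.0, 0.7] 3.3
hook_end [(array([250., 183.]), 0.84), (array([ 46.2, 135.5]), 0.68)] [(array([370.2, 157.9]), 0.6), (array([269. , 144.5]), 0.57)]
hook_root [] [(array([259.4, 146.8]), 0.66), (array([354.8, 159.8]), 0.63)]
plaque_mid [(array([262.1, 240. ]), 0.96)] [(array([257.6, 155.7]), 0.66)]
```

Collar contact felt. I'll ease back 1 mm and lower until the bar takes the plaque.

```bash
python3 -m handwheel '1 0 2 0;0 0 2 0;0 0 0 0'|grep pos && python3 chz.py 2.5 && python3 -m handwheel '0 0 1 0;0 0 0 0' >/dev/null && python3 chz.py 2.5 && python3 -m handwheel '0 0 1 0;0 0 0 0' >/dev/null && python3 chz.py 2.5 && python3 -m handwheel '0 0 1 0;0 0 0 0' >/dev/null && python3 chz.py 2.5 && python3 -m handwheel '0 0 1 0;0 0 0 0' >/dev/null && python3 chz.py 2.5 && python3 -m handwheel '0 0 1 0;0 0 0 0' >/dev/null && python3 chz.py 2.5 && python3 -m handwheel '0 0 1 0;0 0 0 0' >/dev/null && python3 chz.py 2.5 && python3 -m handwheel '0 0 1 0;0 0 0 0' >/dev/null && python3 chz.py 2.5 && python3 -m handwheel '0 0 1 0;0 0 0 0' >/dev/null && python3 chz.py 2.5
python3 chk.py 3
```

```text
ee_pos: [0.5301, -0.1504, 0.1784]
Fz -0.0 z 0.1784
Fz -1.1 z 0.1775
Fz 0.2 z 0.1765
Fz -0.3 z 0.1754
Fz 1.5 z 0.1747
Fz 6.9 z 0.1742
F [-3.3, 1.1, 6.9] 3.5
```

```bash
python3 -m handwheel '0.5 0 -1 0;0 0 0 0' | grep -E 'pos|contact' ; python3 -m handwheel '0 0 0 0;0 0 0 0;0 0 0 0;0 0 0 0;0 0 0 0' 85 20; python3 chk.py 3 && python3 -m handwheel '0 0 -8 0;0 0 -12 0;0 0 -20 0;0 0 -30 0;0 0 -30 0'
python3 - <<'E'
from h import *
print(get_state()["ee_pos"]); im=snapshot("wrist");a=snapshot("side");t=snapshot("top")
for q in("hook_end","hook_root","plaque_mid","plaque"):
  for c in ("wrist","side","top"): print(q,c,[(np.round(d["xy"],1),round(d["conf"],2)) for d in pinpoint(q,c)][:2])
f=lambda i,w,h:cv2.resize(i,(w,h),interpolation=cv2.INTER_CUBIC)
cv2.imwrite("pics/z9.png",np.hstack([f(im[180:360,160:352],400,375),f(a[110:204,200:300],400,375)]))
E
```

```text
ee_pos: [0.5294, -0.1503, 0.1747]
contact_force: [1.2, -0.2, 1.9]
clock: 30.2
ee_pos: [0.5293, -0.1503, 0.1745]
ee_rot: [180.0, -0.0, 166.9]
contact_force: [-0.8, 0.3, 0.6]
finger_gap: 0.0848
gripper_force: 0.0
F [-0.8, 0.3, 0.6] 0.8
clock: 30.7
ee_pos: [0.5292, -0.1504, 0.2767]
ee_rot: [180.0, 0.0, 166.9]
contact_force: [0.7, 0.5, 0.1]
finger_gap: 0.0853
gripper_force: 0.0
[ 0.52920107 -0.15038543  0.27669333]
hook_end wrist [(array([256.9, 155.1]), 0.79)]
hook_end side [(array([268.8, 146. ]), 0.71), (array([369.5, 156.2]), 0.7)]
hook_end top []
hook_root wrist [(array([258.1, 204.2]), 0.59)]
hook_root side [(array([258.8, 145.6]), 0.7)]
hook_root top []
plaque_mid wrist [(array([256. , 190.7]), 0.9)]
plaque_mid side [(array([259.8, 155.9]), 0.65), (array([242.5, 184.6]), 0.63)]
plaque_mid top []
plaque wrist [(array([254. , 175.7]), 0.77), (array([438.4, 243.6]), 0.34)]
plaque side [(array([259.5, 168.8]), 0.52)]
plaque top []
```

View pics/z9.png

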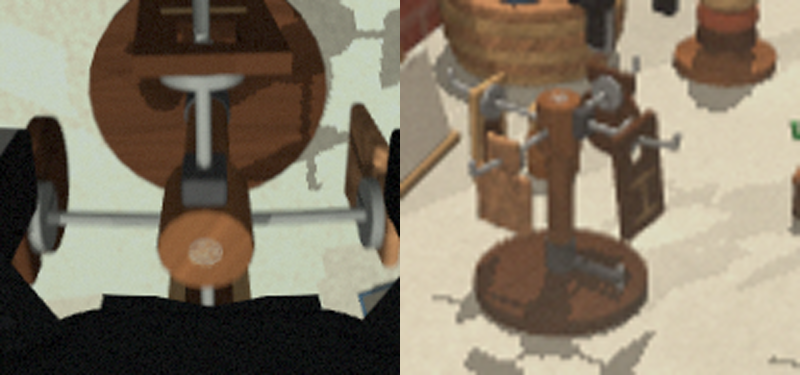

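The plaque hangs on the hook against the collar. I'll check the rack's angle against the stop reading.

Run:
```python
from h import *
np.set_printoptions(precision=4,suppress=True)
c=get_calibration("wrist")
P=lambda x,y,z:atz("wrist",(160+x/2.0833,180+y/2.0833),z,c)
hub=P(207,250,.195); L=P(45,218,.17);R=P(370,213,.17); d=L-R; print("hub",hub,"cross-arm az-perp",np.degrees(np.arctan2(d[1],d[0])), L,R)
e=atz("wrist",(256.9,155.1),.198,c); print("tip",e,"az",np.degrees(np.arctan2(*(e-hub)[1::-1])), np.linalg.norm((e-hub)[:2]))
col=P(201,78,.179); bar=P(205,165,.179); print(col,bar,np.degrees(np.arctan2(*(col-hub)[1::-1])))
t=np.array([.4967,-.1469]); print("stop az with this hub",np.degrees(np.arctan2(*(t-hub[:2])[::-1])))
```

```text
hub [ 0.6047 -0.1694  0.195 ] cross-arm az-perp -101.95908428864703 [ 0.5911 -0.2403  0.17  ] [ 0.621  -0.0994  0.17  ]
tip [ 0.4886 -0.1439  0.198 ] az 167.63200590465632 0.11882333842952172
[ 0.5387 -0.1563  0.179 ] [ 0.5749 -0.1633  0.179 ] 168.80203695164874
stop az with this hub 168.2319083313078
```

The rack's angle is about 168° by three readings, against 168.2° when it was on the stop. I'll hand in.

```bash
python3 -c "
from rig import *;print(get_state()['clock'],job_done())"
```

```text
the job is handed in; nothing more can be done
31.45 None
```

The job is handed in at 31.5 s; no verdict came back. The plaque hangs on the hook against the collar, the rack read within about 1° of its stop, and the highest force I read while touching the rack was about 13 N.

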